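Shut the bead polisher's covers and hold its run lever at the set mark

ROBOT

A 7-joint arm with a two-finger parallel gripper is mounted at the origin on the work surface. World frame = base frame: x ahead of the robot, y to its left, z up, the work surface at z = 0. Lengths are in m, angles in rad, forces in N, time in s.
With the tool pointing down it reaches from about 0.35 to 0.9 m from the base axis. Payload 8.1 kg.
Tool frame: the origin (TCP) lies on the centre line of the jaws, within the pads' length; the fingertips stand ctrl.tips_ahead ahead of it and the grasp point (between the pads) lies 11 mm behind it (ctrl.tips_ahead is the distance from the TCP to the fingertips, in m); z points along the fingers, y is the line along which they close (so a half turn about z gives the same grasp; the last joint's range is limited). The gripper opens to 92 mm and grips with 3 to 60 N. Pads are 19 mm wide; open, the fingers measure 130 mm over their backs; the gripper's body (75 mm by 190 mm) begins 47 mm behind the grasp point.
Start: joints at [1.078, 0.434, 0.025, 1.573, -0.012, 1.134, -0.075], TCP at [0.237, -0.578, 0.235] pointing down, gripper open.
Joint ranges: [-2.62, 2.62], [-0.44, 2.09], [-1.27, 1.32], [0.08, 2.57], [-1.32, 4.46], [0.12, 2], [-2.74, 2.74]. Speed limits (rad/s): [2.22, 2.22, 3.01, 3.01, 3.14, 3.14, 3.14].

INTERFACE

Orientations are given as a unit quaternion [w, x, y, z].
In Python, from plant import ctrl, snapshot gives the robot as it stands. Calls block until the motion is done:
- ctrl.reach(position, orientation): joint-space move of the TCP to a pose.
- ctrl.move_l(position, frame=None, vel=0.15, force_limit=None): straight line of the TCP; frame=None keeps the orientation; vel is the mean speed in m/s. With force_limit (N) it stops when the force on the tool has changed by that much, and returns True; else False.
- ctrl.goto_joints(angles): joint-space move.
- ctrl.set_gripper(opening, strength=None): finger opening in m; strength is the grip in N (None keeps the last); returns when the fingers have stopped.
- ctrl.hold(seconds).
- ctrl.solve_ik(position, orientation): joint angles nearest the present ones, or None.
- snapshot(name): name is "scene" or "top" or "wrist"; returns a dict with "pixels" (480x640x3 uint8, red, green, blue), "depth" (480x640 float32, m along the optical axis (not along the pixel's ray), 0 where there is no reading), "camera_matrix" (3x3 intrinsics, pixels), "camera_from_world" (4x4, takes a point from world to camera coordinates); the wrist camera has in their place "tool_from_camera" (4x4, takes a point from camera to tool coordinates, whose origin is the TCP and whose axes are the flange's). Camera axes: x right, y down, z forward; pixel columns grow to the right and rows downward; lengths in m; the calibration is good to about 2 mm. A picture is of the moment at which its call begins: read the wrist's pose just before it.
A pose or a line that the arm cannot do raises ctrl.PlanningError and nothing moves.
- ctrl.close_job(): hands the job in; it is judged then, once.
Readings, each from a call of its own:
- ctrl.read_time_s(): time.
- ctrl.read_q(): joint angles.
- ctrl.read_joint_velocities(): joint speeds.
- ctrl.read_joint_torque(): joint torques, N m.
- ctrl.read_eef_pos(): TCP position.
- ctrl.read_eef_rot(): TCP orientation.
- ctrl.read_ft_force(): force on the tool from outside, world axes, zero at the start.
- ctrl.read_moment(): the same for the moment, N m.
- ctrl.read_grip_width(): finger opening in m.
- ctrl.read_grip_force(): force on a finger pad.
Only numpy, scipy, OpenCV 4.12 (cv2) and the standard library are available. Lean on these libraries where they do the work, as an engineer would, in place of code of your own. Each camera call takes 0.05 s, during which the arm holds its last target. There are 200 camera calls.

TASK

Press both amber covers of the bead polisher down until their catches hold them shut, and only then push down the red paddle of the hold-to-run lever until the white line on its edge is level with the yellow pointer. Finish while holding the paddle there: do not let go, as the program ends with the lever held at the pointer. Do not shift the pointer, and leave the other things on the bench where they are.

Things in the scene. Friction and masses are not known exactly. Their poses are not given: they have to be found in the camera images.
- polisher: white bench polisher, fixed, foot 190 x 290 mm; origin at the centre of its underside; -x side faces the robot (up to the yaw), 102 mm high motor hump along +x. Two amber covers, 125 x 116 x 4 mm, lie side by side at y = +66 mm (left) and -66 mm (right) over pots whose rim is 90 mm above the bench; they hinge at their far (+x) edge and rise at the near edge.
- cover_left (a joint): angle (rad) of the left cover: 0 = shut, grows as it opens upward (starts at 0.45 to 0.8). A weak spring lifts it to 0.2 or more when not latched; friction keeps it where it is above that. A catch at the front edge engages over the last 0.1 rad; pushing through it takes about 8 to 10 N down on the pad, then the cover snaps to 0 and stays shut.
- cover_left_pad (a point): round black rubber pad (28 mm) on top of the left cover, the place to press; 75 mm from the hinge line, on the cover's middle line, moving with it; the cover reaches 51 mm beyond it. With the cover shut it lies at polisher (-43, 66, 94.5) mm; pushing straight down over that place with closed fingertips shuts the cover from any start angle.
- cover_left_hinge (a point): middle of the left cover's hinge line, at polisher (32, 66, 90) mm; the line runs along the polisher's y
- cover_right (a joint): angle (rad) of the right cover: 0 = shut, grows as it opens upward (starts at 0.45 to 0.8). A weak spring lifts it to 0.2 or more when not latched; friction keeps it where it is above that. A catch at the front edge engages over the last 0.1 rad; pushing through it takes about 8 to 10 N down on the pad, then the cover snaps to 0 and stays shut.
- cover_right_pad (a point): round black rubber pad (28 mm) on top of the right cover, the place to press; 75 mm from the hinge line, on the cover's middle line, moving with it; the cover reaches 51 mm beyond it. With the cover shut it lies at polisher (-43, -66, 94.5) mm; pushing straight down over that place with closed fingertips shuts the cover from any start angle.
- cover_right_hinge (a point): middle of the right cover's hinge line, at polisher (32, -66, 90) mm; the line runs along the polisher's y
- control: hold-to-run lever box, fixed to the bench: black foot plate 190 x 150 x 12 mm, grey block with forks at its +x end, lever reaching from there to -x, aluminium upright (16 x 8 mm, top 122 mm above the bench) at x = -58, y = +64 mm; origin at the centre of its underside
- lever (a joint): how far the lever is pressed (rad): 0 = up, at rest; 0.48 = bottomed. Sprung: it rises by itself when let go. Hinge line along the control's y at control (60, 0, 88) mm; the paddle's centre is 120 mm from it, 20 degrees above level at 0, and travels 57 mm down in all. It takes about 3 N on the paddle to start and 8 N at the bottom.
- lever_pad (a point): centre of the top face of the lever's red paddle (48 mm along the lever, 44 mm wide, 10 mm thick), marked by a white stripe: the place to press down. At rest about 134 mm above the bench.
- lever_mark (a point): white line along the paddle's side edge that faces the pointer (+y side), at the middle of the paddle's thickness, 22 mm from the paddle's middle line; its height is compared with the pointer. At rest 129 mm above the bench, bottomed 72 mm.
- pointer_tip (a point): tip of the yellow pointer tab (10 mm high) on the upright beside the paddle, about 27 mm to the side of the lever mark, at the tab's mid height. Its height, 82 to 106 mm above the bench, was set by the last user with a stiff slide; leave it.
- marver: graphite marver with wooden handle, 185 mm long, lying; bystander
- jar: small amber jar, 40 mm across, 55 mm high; bystander standing beside the control
- tweezers: steel tweezers, 150 mm long, lying in front of the polisher; bystander
- bead_dish: white dish with glass beads, 72 mm across, 22 mm high; bystander beside the control
- brush_pot: aluminium pot with brushes, 64 mm across, 155 mm high; bystander
- rod_tray: white tray of glass rods, 240 x 60 x 25 mm; bystander
- screwdriver: blue-handled screwdriver, lying; bystander
Mind the look-alikes: they are no part of the job. Leave any pink look-alike of the control alone.

How it is judged:
On the way, in this order (a step that is already met when the one before it is completed fails the run):
1. both covers are pressed shut and held by their catches (value of joint each of cover_left, cover_right below 0.03 rad), for 0.2 s.
2. the robot holds the paddle's white line level with the pointer, covers still shut (all of step 1 and z of lever_mark in the frame of pointer_tip between -0.005 and 0.005 m and contact force between any of the fingers, the arm and lever above 1.5 N), for 0.5 s.
At the end, for the whole second after the job is handed in: Both covers are shut (under 0.03 rad) and the robot is still pressing the lever (over 1.5 N), its white line steady and within 5 mm above or below the middle of the yellow pointer (that is, within the tab's height) (all of step 2 and velocity of joint lever between -0.05 and 0.05 rad/s); the arm keeps its last pose, push and grip.
It fails at once if the lever was pressed while a cover was not shut (value of joint lever above 0.1 rad and value of joint any of cover_left, cover_right above 0.06 rad).
It fails at once if the pointer was shifted by more than 4 mm (distance of pointer_tip from where it was at the start of the episode above 0.004 m).
It fails at once if a bystander was moved by more than 30 mm (distance of any of marver, jar, tweezers, bead_dish, brush_pot, rod_tray, screwdriver from where it was at the start of the episode above 0.03 m).
It also fails if it takes over 48 s, if anything falls off the work surface, if the arm or the gripper's body presses on something with over 40 N, if the wrist force passes 120 N, or if a joint passes its speed limit or range.

## Working session

There is one attempt and no reset: what is moved stays moved. The work goes in short steps, each a Python script; the robot and the scene stay as the last script left them, time stands still between calls to the robot, and variables do not carry over. Pictures are saved under pics/ and viewed, at most 10 in all, crops included, and the job is handed in when it is done.

```bash
mkdir -p pics
cat > h.py <<'E'
import numpy as np, cv2, pickle
from plant import ctrl, snapshot
def snap(n,f):
    s=snapshot(n); pickle.dump(s,open(f'pics/{f}.pkl','wb')); cv2.imwrite(f'pics/{f}.png',s['pixels'][:,:,::-1]); return s
def load(f): return pickle.load(open(f'pics/{f}.pkl','rb'))
def world(s,u,v,z=None):
    K=np.array(s['camera_matrix']);T=np.linalg.inv(s['camera_from_world'])
    r=np.linalg.inv(K)@[u,v,1]
    if z is None:
        w=s['depth'][int(v)-1:int(v)+2,int(u)-1:int(u)+2]; d=np.median(w[w>0]) if (w>0).any() else np.nan
    else: d=(z-T[2,3])/(T[:3,:3]@r)[2]
    return T[:3,:3]@(r*d)+T[:3,3]
E
python3 - <<'E'
from h import *
snap('scene','s0');snap('top','t0')
print(ctrl.read_time_s(),ctrl.tips_ahead,ctrl.read_eef_rot())
E
```

```text
0.1 0.008 [-6.94754628e-04  9.81074576e-01  1.93628915e-01 -1.91389725e-04]
```

View pics/s0.png

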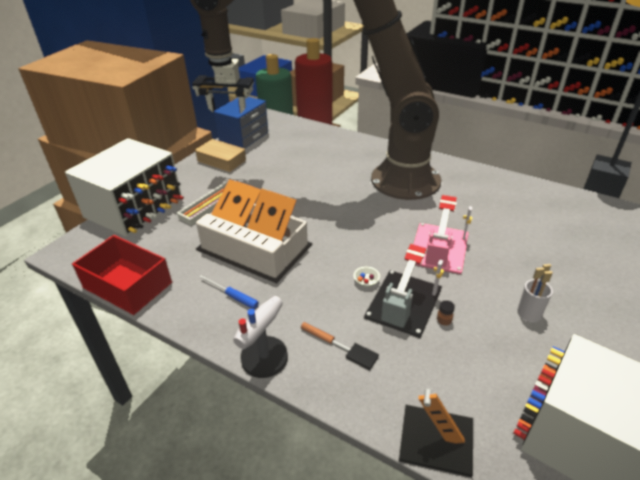

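View pics/t0.png

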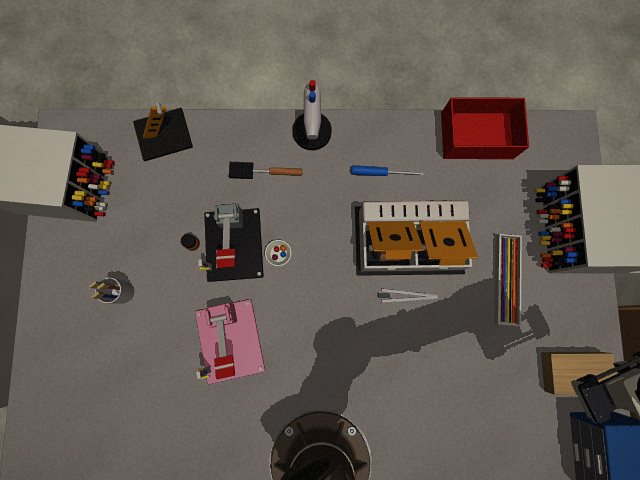

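The black control is at top-view (233,243), the pink look-alike is at (230,340), and the polisher is at (416,237) with both covers raised. I'll enlarge the polisher and the control.

Run:
```python
from h import *
s=load('t0');p=s['pixels'][:,:,::-1]
a=cv2.resize(p[190:285,345:485],None,fx=5,fy=5,interpolation=2)
b=cv2.resize(p[190:285,180:300],None,fx=5,fy=5,interpolation=2)
cv2.imwrite('pics/ca.png',a);cv2.imwrite('pics/cb.png',b)
T=np.linalg.inv(s['camera_from_world']);print(T.round(3),s['camera_matrix'])
```

```text
[[-0.002 -0.987  0.164  0.367]
 [-1.     0.    -0.009  0.027]
 [ 0.009 -0.164 -0.986  1.181]
 [ 0.     0.     0.     1.   ]] [[438.99552487   0.         313.54347188]
 [  0.         438.99552487 241.57371044]
 [  0.           0.           1.        ]]
```

View pics/ca.png

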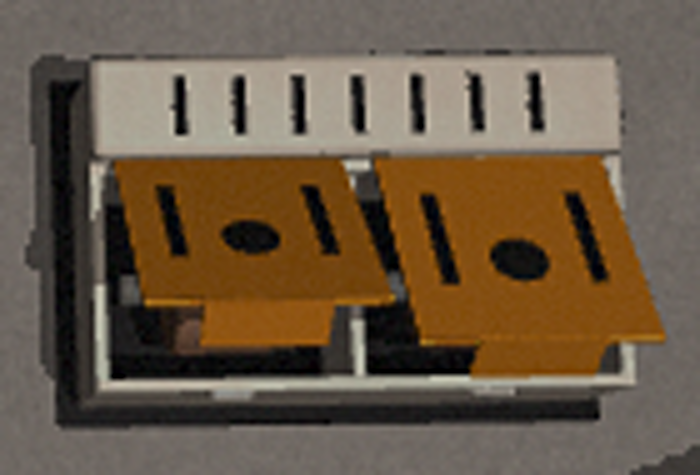

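View pics/cb.png

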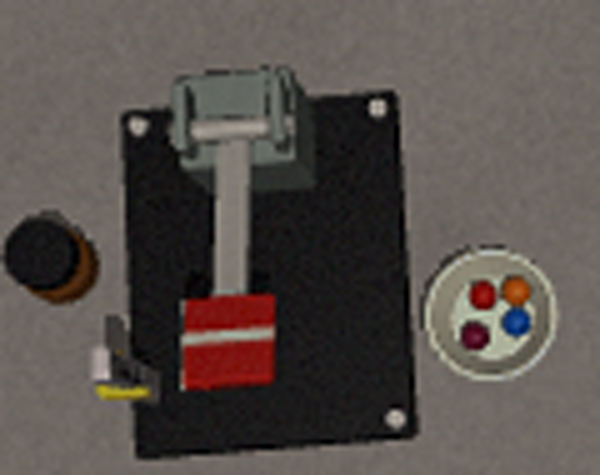

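Run:
```python
from h import *
s=load('t0')
A=lambda u,v,z=None:world(s,345+u/5,190+v/5,z).round(4)
B=lambda u,v,z=None:world(s,180+u/5,190+v/5,z).round(4)
for n,c in dict(Lh1=(115,158,.09),Lh2=(345,159,.09),Rh1=(375,157,.09),Rh2=(602,156,.09),hump1=(92,57,.102),hump2=(617,57,.102),humpn1=(92,152,.102),humpn2=(620,153,.102),rimL=(98,383,.09),rimR=(632,380,.09),padL=(250,237),padR=(520,260)).items(): print(n,A(*c))
for n,c in dict(TL=(122,112,.012),TR=(395,92,.012),BR=(413,437,.012),BL=(140,457,.012),pad=(229,338,.134),padd=(229,338),tip=(146,393),tip2=(125,391),up=(115,333)).items(): print(n,B(*c))
```

```text
Lh1 [ 0.5994 -0.1221  0.09  ]
Lh2 [ 0.5989 -0.2392  0.09  ]
Rh1 [ 0.5999 -0.2545  0.09  ]
Rh2 [ 0.6005 -0.3704  0.09  ]
hump1 [ 0.6491 -0.1099  0.102 ]
hump2 [ 0.6492 -0.3767  0.102 ]
humpn1 [ 0.5999 -0.1089  0.102 ]
humpn2 [ 0.5994 -0.3752  0.102 ]
rimL [ 0.4846 -0.111   0.09  ]
rimR [ 0.4859 -0.3787  0.09  ]
padL [ 0.5488 -0.1783  0.1462]
padR [ 0.5391 -0.3105  0.1369]
TL [0.6416 0.3126 0.012 ]
TR [0.6528 0.1643 0.012 ]
BR [0.4644 0.1513 0.012 ]
BL [0.454  0.2958 0.012 ]
pad [0.5018 0.2273 0.134 ]
padd [0.5019 0.2274 0.1335]
tip [0.481  0.2783 0.08  ]
tip2 [0.4811 0.2869 0.0882]
up [0.5218 0.3145 0.    ]
```

Run:
```python
from h import *
s=load('t0'); print('box',world(s,610,230),world(s,585,200))
c=np.sqrt(.5)
qs=[[0,c,c,0],[0,c,-c,0]]
for q in qs:
    j=ctrl.solve_ik([.5245,-.312,.24],q); print(None if j is None else np.round(j,2))
    j=ctrl.solve_ik([.51,.2274,.2],q); print(None if j is None else np.round(j,2))
```

```text
box [ 0.56189812 -0.68122838  0.17144253] [ 0.63473184 -0.62974984  0.17111302]
[ 0.68  0.43 -0.33  1.58  0.15  1.15  0.32]
[ 0.21  0.59 -1.08  1.72  0.56  1.18 -1.03]
[ 0.23  0.41  0.32  1.62 -0.14  1.13 -2.56]
[ 0.2   0.58 -1.06  1.72  0.55  1.17  2.12]
```

Run:
```python
from h import *
c=np.sqrt(.5); q=[0,c,c,0]
p=ctrl.read_eef_pos(); 
ctrl.set_gripper(0.0,20)
ctrl.move_l([p[0],p[1],.29],vel=.2)
for x,y in [(.525,-.312),(.5245,-.180)]:
    ctrl.reach([x,y,.235],q)
    f0=np.array(ctrl.read_ft_force())
    r=ctrl.move_l([x,y,.099],vel=.08,force_limit=25)
    print(r,np.round(ctrl.read_eef_pos(),4),np.round(np.array(ctrl.read_ft_force())-f0,1),ctrl.read_time_s())
    ctrl.move_l([x,y,.235],vel=.2)
s=snap('top','t1')
print(ctrl.read_time_s())
A=lambda u,v,z=None:world(s,345+u/5,190+v/5,z).round(4)
cv2.imwrite('pics/c1.png',cv2.resize(s['pixels'][190:290,180:490,::-1],None,fx=2.5,fy=2.5,interpolation=2))
```

```text
True [ 0.5243 -0.312   0.1022] [-2.1  1.  10.2] 5.0
True [ 0.5236 -0.1799  0.1022] [-2.8  0.7 12.1] 7.9667
8.8333
```

View pics/c1.png

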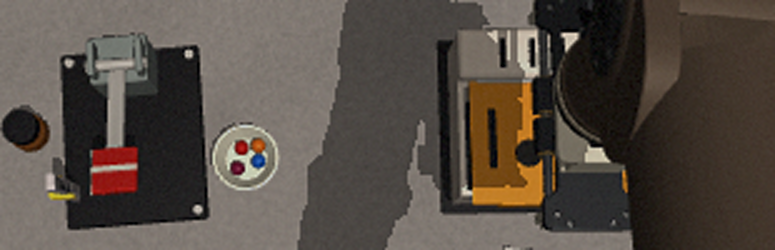

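Run:
```python
from h import *
c=np.cos(np.deg2rad(2.5)); d=np.sin(np.deg2rad(2.5))
q=[0,c,d,0]
ctrl.reach([.4945,.2265,.235],q)
s=snap('wrist','w1');print(s['tool_from_camera'].round(3),s['camera_matrix'],ctrl.read_eef_pos(),ctrl.read_eef_rot(),ctrl.read_time_s())
t=snap('top','t2')
# cover heights from top depth
for n,uv in dict(L=(390,245),L2=(375,235),R=(445,245),R2=(455,235)).items(): print(n,world(t,*uv).round(4))
```

```text
[[-0.    -0.963 -0.268  0.072]
 [ 1.    -0.    -0.001  0.   ]
 [ 0.001 -0.268  0.963 -0.151]
 [ 0.     0.     0.     1.   ]] [[354.28042602   0.         316.403174  ]
 [  0.         354.28042602 241.83498047]
 [  0.           0.           1.        ]] [0.49483758 0.22570231 0.23482639] [ 1.85264102e-04  9.99064684e-01  4.32402466e-02 -6.42152949e-05] 10.8
L [ 0.5384 -0.1753  0.0949]
L2 [ 0.5639 -0.1382  0.095 ]
R [ 0.5383 -0.3135  0.0953]
R2 [ 0.5639 -0.3403  0.0948]
```

View pics/w1.png

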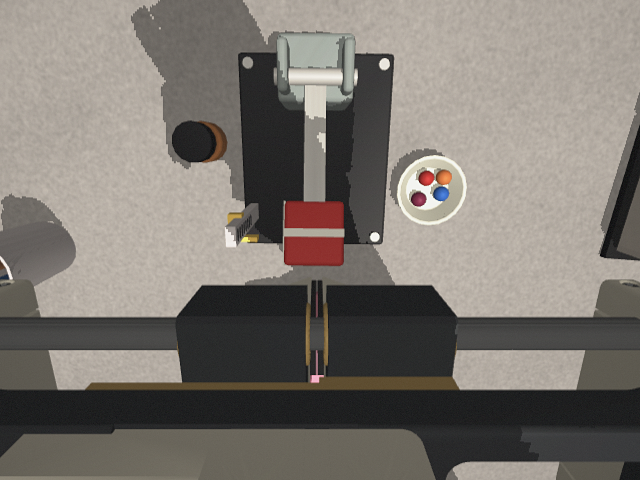

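Both covers read 95 mm high, so they are shut. The wrist view shows the paddle at (314,233) and the yellow tab at about (250,238), mostly hidden by the upright. I'll get the tab height from the yellow pixels' depth in all three cameras.

Run:
```python
from h import *
from scipy.spatial.transform import Rotation as R
s=load('w1');w,x,y,z=ctrl.read_eef_rot()
T=np.eye(4);T[:3,:3]=R.from_quat([x,y,z,w]).as_matrix();T[:3,3]=ctrl.read_eef_pos()
s['camera_from_world']=np.linalg.inv(T@s['tool_from_camera'])
for n,s,(u0,u1,v0,v1) in [('w',s,(215,275,195,255)),('t0',load('t0'),(195,215,255,275)),('s0',load('s0'),(428,450,255,285))]:
    p=s['pixels'].astype(int)
    m=(p[...,0]>110)&(p[...,1]>.7*p[...,0])&(p[...,2]<.5*p[...,0])
    vs,us=np.nonzero(m[v0:v1,u0:u1]); print(n,len(us))
    for u,v in list(zip(us+u0,vs+v0))[::max(1,len(us)//22)]:
        d=s['depth'][v,u]; K=s['camera_matrix']
        Ti=np.linalg.inv(s['camera_from_world'])
        print(u,v,p[v,u],(Ti@np.r_[np.linalg.inv(K)@[u,v,1]*d,1])[:3].round(4))
```

```text
w 177
230 213 [114  93  40] [0.5027 0.3009 0.0858]
238 213 [113  92  38] [0.5034 0.2939 0.0866]
231 214 [158 129  61] [0.5026 0.2993 0.089 ]
239 214 [158 130  62] [0.5031 0.2925 0.0888]
233 215 [188 153  74] [0.5018 0.2976 0.0887]
241 215 [149 121  59] [0.5023 0.2909 0.0883]
235 216 [194 158  75] [0.5012 0.2958 0.0893]
229 217 [189 154  74] [0.5    0.3008 0.0897]
237 217 [180 149  75] [0.5006 0.2939 0.0899]
231 218 [191 156  75] [0.4993 0.299  0.0901]
228 220 [189 153  68] [0.4972 0.3016 0.0893]
229 222 [160 135  75] [0.5001 0.2963 0.1083]
252 235 [119  98  49] [0.4842 0.2817 0.0837]
247 236 [116  94  46] [0.4841 0.2853 0.0879]
255 236 [120  99  48] [0.4848 0.2783 0.0882]
249 237 [171 140  66] [0.4837 0.2833 0.0892]
243 238 [242 234 116] [0.4824 0.2884 0.0893]
255 238 [187 154  74] [0.4836 0.2779 0.0905]
249 239 [187 149  72] [0.4821 0.2831 0.09  ]
257 239 [126 103  49] [0.4821 0.2765 0.0877]
251 240 [194 157  76] [0.4814 0.2813 0.0901]
248 241 [216 206  99] [0.4804 0.2838 0.0905]
256 241 [171 140  68] [0.4809 0.277  0.09  ]
t0 24
199 267 [137 127  65] [0.4934 0.3236 0.0024]
200 267 
[... 1601 characters left out ...]
[ 0.3862  0.2794 -0.001 ]
440 272 [173 148  84] [0.4902 0.2958 0.0874]
441 272 [199 172  79] [0.4924 0.2988 0.0906]
442 272 [198 172  82] [0.4888 0.3004 0.0885]
440 273 [171 142  75] [0.4973 0.2979 0.0907]
441 273 [178 148  70] [0.498  0.3005 0.0925]
442 273 [164 138  75] [0.4858 0.3002 0.0824]
439 274 [161 133  72] [0.5016 0.2969 0.0903]
440 274 [168 137  67] [0.5004 0.2991 0.0903]
441 274 [161 133  68] [0.5027 0.3021 0.0936]
437 275 [148 124  72] [0.5028 0.2927 0.0858]
438 275 [153 125  64] [0.5035 0.2954 0.0877]
439 275 [157 127  62] [0.5038 0.2979 0.0891]
440 275 [158 129  65] [0.5014 0.2998 0.0881]
438 276 [144 118  61] [0.5023 0.2956 0.0833]
439 276 [148 121  62] [0.5011 0.2978 0.0834]
```

Tab top is at about 0.090 m, so the tip is at about 0.085 m. For the mark to be level, the fingertips need to be at about 0.090 m, which puts the TCP at 0.098 m.

Run:
```python
from h import *
from scipy.spatial.transform import Rotation as R
ctrl.move_l([.494,.2262,.150],vel=.15)
ctrl.move_l([.494,.2262,.098],vel=.05)
ctrl.hold(.5)
P=ctrl.read_eef_pos();print(P,ctrl.read_ft_force(),ctrl.read_time_s())
w,x,y,z=ctrl.read_eef_rot()
s=snap('wrist','w2');t=snap('top','t3')
T=np.eye(4);T[:3,:3]=R.from_quat([x,y,z,w]).as_matrix();T[:3,3]=P
s['camera_from_world']=np.linalg.inv(T@s['tool_from_camera'])
pickle.dump(s,open('pics/w2.pkl','wb'))
def cloud(s):
    v,u=np.mgrid[:480,:640];d=s['depth']
    c=np.linalg.inv(s['camera_matrix'])@np.stack([(u*d).ravel(),(v*d).ravel(),d.ravel()])
    Ti=np.linalg.inv(s['camera_from_world']);return (Ti[:3,:3]@c+Ti[:3,3:]).T
for n,s in (('w',s),('t',t)):
    X=cloud(s);p=s['pixels'].reshape(-1,3).astype(int);b=(abs(X[:,0]-.493)<.04)&(X[:,2]>.06)&(X[:,2]<.15)
    red=b&(p[:,0]>80)&(p[:,1]<.4*p[:,0])&(p[:,2]<.4*p[:,0])&(abs(X[:,1]-.226)<.03)
    ye=b&(p[:,1]>.7*p[:,0])&(p[:,2]<.55*p[:,0])&(p[:,0]>110)&(abs(X[:,1]-.285)<.02)
    for k,m in (('red',red),('yel',ye)):
        if m.sum()>3: print(n,k,m.sum(),np.percentile(X[m],[10,50,90],axis=0).round(4).tolist())
```

```text
[0.49262437 0.226134   0.09709409] [-5.13624928  0.25892859  7.27577933] 13.2583
w red 3398 [[0.5026, 0.2115, 0.0884], [0.5104, 0.2291, 0.0896], [0.5175, 0.2465, 0.0904]]
w yel 405 [[0.4986, 0.2907, 0.0826], [0.5021, 0.2967, 0.0888], [0.5031, 0.3013, 0.0901]]
```

View pics/w2.png

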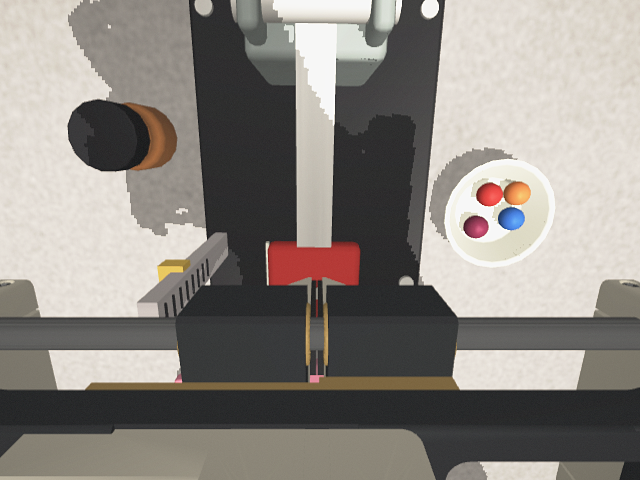

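The picture shows the fingertips pressing the red paddle at (314,265), with the gripper clear of the upright and the tab at (172,268). Paddle top and tab top both measure about 0.090 m, so the line is level. I'll hold there and hand in.

Run:
```python
from h import *
ctrl.hold(.6);print(ctrl.read_eef_pos(),ctrl.read_ft_force(),ctrl.read_time_s())
print(ctrl.close_job())
```

```text
[0.49260152 0.22608135 0.09706866] [-5.09485426 -0.53167082  6.02105051] 13.9583
the job is handed in; nothing more can be done
None
```

I pressed both covers shut, then handed the job in at about 14 s with the paddle held down. By camera depth its white line was within about 1 mm of the pointer; no verdict came back.

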